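# Put the staining jars back on their own drip trays

### The job

The three lidded staining jars are standing on each other's drip trays: move them so that the round jar stands in the middle of the round tray, the square jar in the middle of the square tray, and the oblong jar in the middle of the oblong tray with its long side along the tray's long side. The bare rubber mat is free for parking a jar on the way. Keep the jars upright, set them down gently instead of dropping them, and do not shift the tube block, the petri dish or the specimen cup.

Things in the scene. Friction and masses are not known exactly. Their poses are not given: they have to be found in the camera images.
- jar_round: Round amber glass jar with a flat black lid of the same width: upright cylinder, 54 mm diameter, 80 mm tall overall (glass to 60 mm, lid above). 0.15 to 0.31 kg. Origin: centre of its underside, z up. At the start it stands in the oblong tray, on the tray's floor. Can be gripped across its diameter from above, anywhere on the straight side.
- jar_square: Square amber glass jar, 46 x 46 mm, straight sides 72 mm tall, with a round black screw cap (40 mm diameter, 18 mm tall) on top, 90 mm in all. 0.15 to 0.31 kg. Origin: centre of its underside; x and y are square to its flat sides, z up. At the start it stands in the round tray, turned any way. Can be gripped across two flat sides that face away from each other from above.
- jar_oblong: Oblong amber glass staining jar, 62 mm long (its x) by 40 mm wide (its y), straight sides; glass to 66 mm, flush flat black lid to 74 mm, with a small knob (16 mm diameter) on top to 84 mm. 0.15 to 0.31 kg. Origin: centre of its underside, z up. At the start it stands in the square tray. Can be gripped from above across its 40 mm width.
- tray_round: Round shallow steel drip tray, fixed to the bench, 86 mm outer diameter: floor 3 mm thick, a 3 mm thick lip all round, its top 7 mm above the bench, recess 80 mm across. Origin: centre of its underside, at bench height, z up. Home of the round jar.
- tray_square: Square shallow steel drip tray, fixed to the bench, 82 x 82 mm outside: floor 3 mm thick, a 3 mm thick lip all round, its top 7 mm above the bench, recess 76 x 76 mm. Origin: centre of its underside, at bench height; x and y along its sides, z up. Home of the square jar.
- tray_oblong: Oblong shallow steel drip tray, fixed to the bench, 110 mm long (its x) by 64 mm wide (its y) outside: floor 3 mm thick, a 3 mm thick lip all round, its top 7 mm above the bench, recess 104 x 58 mm. Origin: centre of its underside, at bench height, z up. Home of the oblong jar.
- mat: Bare flat black rubber mat, fixed to the bench, 90 x 90 mm, 3 mm thick, no lip, empty at the start: the free spot. Origin: centre of its underside, at bench height; x and y along its sides.
- tube_block: Bystander, loose: black block 45 x 75 x 30 mm (x, y, z) holding three capped tubes in a row along y, 86 mm tall overall. Origin: centre of its underside. Leave it where it is.
- petri_dish: Bystander, loose: closed clear petri dish with a red filling, 64 mm diameter, 16 mm tall. Origin: centre of its underside. Leave it where it is.
- cup: Bystander, loose: white specimen cup with a yellow screw lid, 62 mm diameter at the lid, 60 mm tall. Origin: centre of its underside. Leave it where it is.
Mind the look-alikes: they are no part of the job. Leave any purple or turquoise look-alike of the jar_square alone.

How it is judged:
By the outcome, as a careful person would: the job done as asked, in the order asked, and still so for the second after the job is handed in, with the robot touching nothing.
It also fails if it takes over 128 s, if anything falls off the work surface, if the arm or the gripper's body presses on something with over 40 N, if the wrist force passes 120 N, or if a joint passes its speed limit or range.

### The arm

A 6-joint arm with a two-finger parallel gripper is mounted at the origin on the work surface. World frame = base frame: x ahead of the robot, y to its left, z up, the work surface at z = 0. Lengths are in m, angles in rad, forces in N, time in s.
With the tool pointing down it reaches from about 0.375 to 0.975 m from the base axis. Payload 3.8 kg.
Tool frame: the origin (TCP) lies midway between the tips of the shut fingers; the grasp point (between the pads) lies 19 mm behind it; z points along the fingers, y is the line along which they close (so a half turn about z gives the same grasp; the last joint's range is limited). The gripper opens to 85 mm and grips with 20 to 120 N. Pads are 22 mm wide; open, the fingers measure 114 mm over their backs; the gripper's body (76 mm by 85 mm) begins 54 mm behind the grasp point. The pads swing forward as they close: fully open they stand 13 mm farther back than shut.
Start: joints at [1.102, 0.264, 1.604, -0, 1.274, -0.037], TCP at [0.282, 0.613, 0.231] pointing down, gripper open.
Joint ranges: [-2.63, 2.63], [-0.94, 2.18], [0.31, 2.57], [-1.31, 4.45], [0, 2.66], [-2.55, 2.55]. Speed limits (rad/s): [2.57, 2.57, 3.14, 3.14, 3.14, 3.14].

### API

Orientations are given as a rotation vector (axis times angle).
In Python, from workcell import bot, cams gives the robot as it stands.
- The arm moves only by the tool play_rows, never from a script. Its argument "rows" is a list of rows, each a list of 2 entries, a list of its own where there are three numbers: the shift along the tool's x, y, z scaled (see below), then the turn, a rotation vector about the tool's x, y, z scaled (see below). A call has 1 to 20 rows; each row is the pose to reach, as a shift and turn from the pose commanded when the call began, along the tool's axes at that moment; what a row does not reach only later rows make up. The controller multiplies each number of a shift by 250 mm and each number of a turn by 45 degrees. A row lasts 1/12 s, in which the tool goes at most 41.7 mm and 7.16 degrees, less where a joint would pass 70% of its speed; a pose out of reach is approached as far as the arm can. A call with a number of a shift or a turn outside -1 to 1 is refused whole. A call with a gripper value outside its range is refused whole. "claw" is the opening, from -1 (shut) to 1 (fully open), set as the call begins (left out, the last holds). The fingers move at their own pace and stop on an object; "newtons" is the grip in N (left out, the last holds). Time passes only in rows, so rows that repeat a pose let the fingers close. It gives the time, the measured TCP pose, the force, the opening and the grip force at its end, in the units of the state.
- bot.read_state(): the state, without advancing time (a new reading comes with each control period).
- cams.read_camera(name): name is "scene" or "side" or "wrist"; returns a dict with "image" (480x640x3 uint8, red, green, blue), "K" (3x3 intrinsics, pixels), "T" (4x4, takes a point from camera to world coordinates); the wrist camera has in their place "mount" (4x4, takes a point from camera to tool coordinates, whose origin is the TCP and whose axes are the flange's). Camera axes: x right, y down, z forward; pixel columns grow to the right and rows downward; lengths in m; the calibration is good to about 2 mm. A picture is of the moment at which its call begins: read the wrist's pose just before it. There is no depth.
- bot.finish_job(): hands the job in; it is judged then, once.
The state is a dict: "time": time; "q": joint angles; "joint_vel": joint speeds; "joint_torque": joint torques, N m; "tool_pos": TCP position; "tcp_rot": TCP orientation; "wrist_force": force on the tool from outside, world axes, zero at the start; "torque": the same for the moment, N m; "width": opening from 0.0 (shut) to 1.0 (fully open); "grip_force": force on a finger pad.
Only numpy, scipy, OpenCV 4.12 (cv2) and the standard library are available. Lean on these libraries where they do the work, as an engineer would, in place of code of your own. Each camera call takes 0.05 s, during which the arm holds its last target. There are 200 camera calls.

## Working session

There is one attempt and no reset: what is moved stays moved. The work goes in short steps, Python scripts to look and compute and a tool call to move; the robot and the scene stay as the last step left them, time stands still between calls to the robot, and variables do not carry over. Pictures are saved under pics/ and viewed, at most 14 in all, crops included, and the job is handed in when it is done.

Besides the shell and the picture viewer there is one more tool, called after "Call:" as name([rows], argument=value, ...), one row to a line, values as JSON. play_rows: Moves the arm, as the interface text tells. Its arguments: {"type":"object","properties":{"rows":{"type":"array","items":{"type":"array"}},"claw":{"type":"number"},"newtons":{"type":"number"}},"required":["rows"]}

```bash
mkdir -p pics; ls; python3 - <<'E'
from workcell import bot,cams
import cv2,numpy as np
np.set_printoptions(precision=4,suppress=True)
print(bot.read_state())
for n in("scene","side","wrist"):
    c=cams.read_camera(n); cv2.imwrite(f"pics/a_{n}.png",c["image"][:,:,::-1])
    print(n,c["K"],c.get("T",c.get("mount")))
E
```

```text
pics
{'time': 0.0, 'q': array([ 1.1021,  0.2648,  1.6054, -0.    ,  1.2737, -0.0369]), 'joint_vel': array([-0.0011, -0.0015, -0.0008,  0.0003, -0.0004, -0.0009]), 'joint_torque': array([ -0.0007, -51.5092, -36.7324,   0.0001,   0.0128,   0.    ]), 'tool_pos': array([0.2822, 0.6124, 0.23  ]), 'tcp_rot': array([-0.6729, -3.0681,  0.0034]), 'wrist_force': array([-0.6709, -0.1019, -0.0911]), 'torque': array([ 0.0472, -0.0107, -0.0159]), 'grip_force': 0.0, 'width': 1.0045497766978215}
scene [[535.7005   0.     320.2998]
 [  0.     535.7005 239.5058]
 [  0.       0.       1.    ]] [[ 0.8034  0.3064 -0.5106  1.1275]
 [ 0.5952 -0.4401  0.6724 -0.8555]
 [-0.0187 -0.8441 -0.5359  0.665 ]
 [ 0.      0.      0.      1.    ]]
side [[433.3162   0.     317.3401]
 [  0.     433.3162 239.0157]
 [  0.       0.       1.    ]] [[-0.9066 -0.2403  0.347   0.2618]
 [-0.4221  0.5186 -0.7436  0.5638]
 [-0.0013 -0.8206 -0.5716  0.5384]
 [ 0.      0.      0.      1.    ]]
wrist [[371.391    0.     315.167 ]
 [  0.     371.391  245.8951]
 [  0.       0.       1.    ]] [[ 0.     -0.963  -0.2694  0.067 ]
 [ 1.      0.0001 -0.0003 -0.0002]
 [ 0.0004 -0.2694  0.963  -0.1418]
 [ 0.      0.      0.      1.    ]]
```

View pics/a_scene.png

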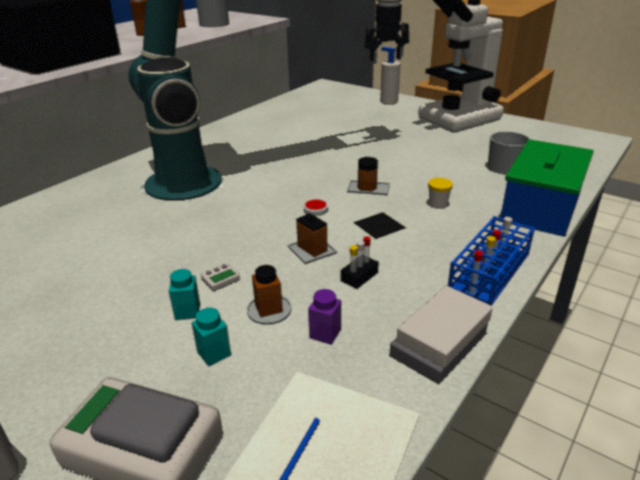

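View pics/a_side.png

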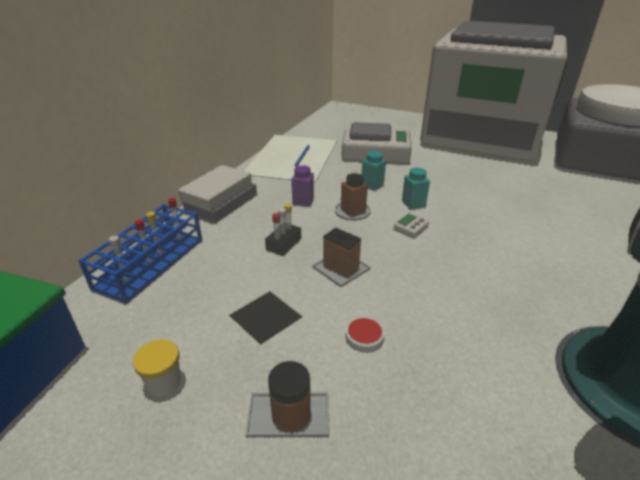

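The scene view shows the square jar on the round tray (269,300), the oblong jar on the square tray (312,245) and the round jar on the oblong tray (368,185). The mat is at (380,225). The side view agrees, with the mat at (266,316) and the oblong tray at (289,415). Next I'll get coarse positions.

```bash
cat > h.py <<'E'
from workcell import bot,cams
import cv2,numpy as np
from scipy.spatial.transform import Rotation as R
np.set_printoptions(precision=4,suppress=True)
def shot(n,name=None):
    s=bot.read_state(); c=cams.read_camera(n)
    if n=="wrist":
        T=np.eye(4);T[:3,:3]=R.from_rotvec(s["tcp_rot"]).as_matrix();T[:3,3]=s["tool_pos"];c["T"]=T@c["mount"]
    if name: cv2.imwrite(f"pics/{name}.png",c["image"][:,:,::-1]); np.savez(f"pics/{name}.npz",**c)
    return c
def rays(c,px):
    px=np.atleast_2d(px).astype(float)
    d=np.c_[px,np.ones(len(px))]@np.linalg.inv(c["K"]).T@c["T"][:3,:3].T
    return c["T"][:3,3],d
def plane(c,px,z):
    o,d=rays(c,px); return (o+d*((z-o[2])/d[:,2])[:,None])[:,:2]
def proj(c,p):
    p=(np.atleast_2d(p)-c["T"][:3,3])@c["T"][:3,:3]; u=p@c["K"].T; return u[:,:2]/u[:,2:]
def tri(cs,pxs):
    A=np.zeros((3,3));b=np.zeros(3)
    for c,p in zip(cs,pxs):
        o,d=rays(c,p);d=d[0]/np.linalg.norm(d[0]);M=np.eye(3)-np.outer(d,d);A+=M;b+=M@o
    return np.linalg.solve(A,b)
def move(p,yaw):
    """tool-axis shift/turn (scaled) from now to TCP p, tool down, closing line (tool y) at world angle yaw (mod pi)"""
    s=bot.read_state();M=R.from_rotvec(s["tcp_rot"]).as_matrix()
    best=None
    for k in(-1,0,1):
        a=yaw+k*np.pi;y=np.array([np.cos(a),np.sin(a),0]);z=np.array([0,0,-1.]);W=np.c_[np.cross(y,z),y,z]
        r=R.from_matrix(M.T@W).as_rotvec()
        if best is None or np.linalg.norm(r)<np.linalg.norm(best):best=r
    sh=M.T@(np.array(p)-s["tool_pos"])
    print("shift",np.round(sh/.25,3),"turn",np.round(best/(np.pi/4),3),"q",s["q"].round(2))
E
python3 - <<'E'
from h import *
a=shot("scene","b_scene");b=shot("side","b_side")
P=dict(round_tray=((269,309),(353,210)),sq_tray=((312,249),(341,267)),ob_tray=((369,187),(289,415)),mat=((380,225),(266,316)),petri=((316,208),(365,335)),cup=((439,200),(162,380)),tube=((359,273),(283,240)))
for k,(p,q) in P.items(): print(k,plane(a,p,0)[0],plane(b,q,0)[0],tri((a,b),(p,q)))
print("round lid",tri((a,b),((368,162),(289,377))),"sq cap",tri((a,b),((266,271),(355,179))),"ob lid",tri((a,b),((312,223),(342,238))))
print("q j6 axis: y tool", R.from_rotvec(bot.read_state()["tcp_rot"]).as_matrix())
E
```

```text
round_tray [ 0.5614 -0.2787] [ 0.5623 -0.2834] [ 0.562  -0.2802  0.0016]
sq_tray [ 0.5022 -0.0639] [ 0.5048 -0.0681] [ 0.504  -0.0661  0.0018]
ob_tray [0.4438 0.2696] [0.4455 0.2631] [0.4455 0.265  0.0025]
mat [0.5731 0.1135] [0.5708 0.1123] [ 0.572   0.1128 -0.0001]
petri [0.3954 0.0932] [0.4004 0.0814] [0.3998 0.0862 0.0048]
cup [0.6331 0.309 ] [0.6432 0.2917] [0.6384 0.2956 0.0074]
tube [ 0.639  -0.0803] [ 0.6546 -0.102 ] [ 0.6468 -0.0908  0.0095]
round lid [0.4442 0.2593 0.078 ] sq cap [ 0.5589 -0.2753  0.0872] ob lid [ 0.5054 -0.0665  0.0707]
q j6 axis: y tool [[-0.9082  0.4185 -0.0005]
 [ 0.4185  0.9082 -0.001 ]
 [ 0.     -0.0011 -1.    ]]
```

```bash
python3 - <<'E'
from h import *
move((0.445,0.262,0.27),0.53)
a=shot("scene");b=shot("side")
for n,p in dict(purple=(325,338),teal1=(185,316),teal2=(212,358),calc=(220,276)).items(): print(n,plane(a,p,0)[0])
E
```

```text
shift [-1.178 -1.002 -0.157] turn [-0.001  0.     0.775] q [ 1.1   0.26  1.6  -0.    1.27 -0.04]
purple [ 0.6972 -0.2815]
teal1 [ 0.444  -0.3869]
teal2 [ 0.5675 -0.4349]
calc [ 0.4058 -0.257 ]
```

Call:
play_rows([
  [[-1,-1,-0.15],[0,0,0.775]],
  [[-1,-1,-0.15],[0,0,0.775]],
  [[-1,-1,-0.15],[0,0,0.775]],
  [[-1,-1,-0.15],[0,0,0.775]],
  [[-1,-1,-0.15],[0,0,0.775]],
  [[-1,-1,-0.15],[0,0,0.775]],
  [[-1,-1,-0.15],[0,0,0.775]],
  [[-1,-1,-0.15],[0,0,0.775]],
  [[-1,-1,-0.15],[0,0,0.775]],
  [[-1,-1,-0.15],[0,0,0.775]],
  [[-1,-1,-0.15],[0,0,0.775]],
  [[-1,-1,-0.15],[0,0,0.775]],
  [[-1,-1,-0.15],[0,0,0.775]],
  [[-1,-1,-0.15],[0,0,0.775]],
], claw=1, newtons=35)

```text
time: 1.52
tool_pos: [0.4044, 0.2824, 0.2685]
tcp_rot: [-1.559, -2.727, 0.001]
wrist_force: [-0.3, 0.1, 0.9]
width: 1.004
grip_force: 0.0
```

```bash
python3 - <<'E'
from h import *
s=bot.read_state();print(s["time"],s["tool_pos"],s["wrist_force"])
w=shot("wrist","w1")
print(proj(w,[[.445,.262,.003],[.572,.113,0],[.445,.26,.08]]))
move((0.445,0.262,0.24),0.53)
move((0.54,0.03,0.28),0.2)
E
```

```text
1.5167 [0.4044 0.2824 0.2685] [-0.3122  0.0981  0.9329]
[[336.6683 238.5608]
 [360.6344 383.8814]
 [340.0724 260.984 ]]
shift [-0.153  0.099  0.114] turn [-0.001 -0.     0.003] q [ 0.56 -0.11  1.93  0.    1.32  0.03]
shift [-1.145 -0.045 -0.047] turn [-0.001 -0.     0.423] q [ 0.56 -0.11  1.93  0.    1.32  0.03]
```

View pics/w1.png

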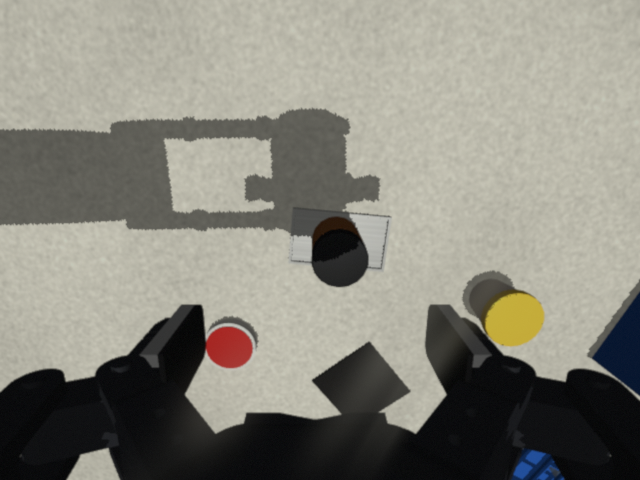

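The wrist view shows the oblong tray with corners near (292,208), (390,216), (383,270) and (290,262). The round jar's lid is at about (340,258), the mat at (361,380), the petri dish at (230,345) and the cup at (515,318). I'll take a second view from a shifted place.

Call:
play_rows([
  [[-0.1,0.3,0],[0,0,0]],
  [[-0.1,0.3,0],[0,0,0]],
  [[-0.1,0.3,0],[0,0,0]],
  [[-0.1,0.3,0],[0,0,0]],
  [[-0.1,0.3,0],[0,0,0]],
])

```text
time: 1.98
tool_pos: [0.4815, 0.2982, 0.268]
tcp_rot: [-1.56, -2.725, 0.003]
wrist_force: [-1.0, -0.5, -0.6]
width: 1.003
grip_force: 0.0
```

```bash
cat >> h.py <<'E'
def load(name): return dict(np.load(f"pics/{name}.npz"))
def blob(mask,near,amin=200):
    mask=cv2.morphologyEx(mask.astype(np.uint8),cv2.MORPH_OPEN,np.ones((3,3)))
    cs=[c for c in cv2.findContours(mask,cv2.RETR_EXTERNAL,cv2.CHAIN_APPROX_NONE)[0] if cv2.contourArea(c)>amin]
    return max(cs,key=lambda c:cv2.pointPolygonTest(c,tuple(map(float,near)),True))
def dark(im,t=75): 
    im=im.astype(int);return (im.max(2)<t)&(im[...,0]-im[...,2]<15)
E
python3 - <<'E'
from h import *
w1=load("w1");w2=shot("wrist","w2")
print(bot.read_state()["tool_pos"])
es=[]
for w in(w1,w2):
    near=proj(w,[.443,.260,.08])[0]
    c=blob(dark(w["image"]),near);e=cv2.fitEllipse(cv2.convexHull(c));mc=cv2.minEnclosingCircle(c);print(near,e,mc,cv2.contourArea(c));es.append(e[0])
    m=blob(dark(w["image"]),proj(w,[.572,.113,.003])[0]);print("mat",cv2.minAreaRect(m))
    cv2.drawContours(w["image"],[c,m],-1,(0,255,0),1)
print("lid",tri((w1,w2),es),plane(w1,es[0],.083),plane(w2,es[1],.083))
cv2.imwrite("pics/w12.png",cv2.resize(np.hstack([w["image"][180:430,180:500] for w in(w1,w2)]),None,fx=1.25,fy=1.25)[:,:,::-1])
E
```

```text
[0.4813 0.2981 0.2684]
[338.245  259.9481] ((339.1397705078125, 257.4760437011719), (56.645633697509766, 57.61290740966797), 157.8153839111328) ((339.08544921875, 257.44537353515625), 28.910186767578125) 2480.0
mat ((319.5, 392.0), (174.0, 639.0), 90.0)
[257.5407 233.4876] ((259.5033874511719, 231.1141815185547), (58.28202819824219, 59.81247329711914), 96.70086669921875) ((259.7625732421875, 230.28466796875), 30.359201431274414) 2645.0
mat ((302.5457763671875, 367.85784912109375), (66.46817779541016, 73.85574340820312), 54.72758102416992)
lid [0.4434 0.2615 0.0753] [[0.4418 0.2632]] [[0.4435 0.2637]]
```

View pics/w12.png

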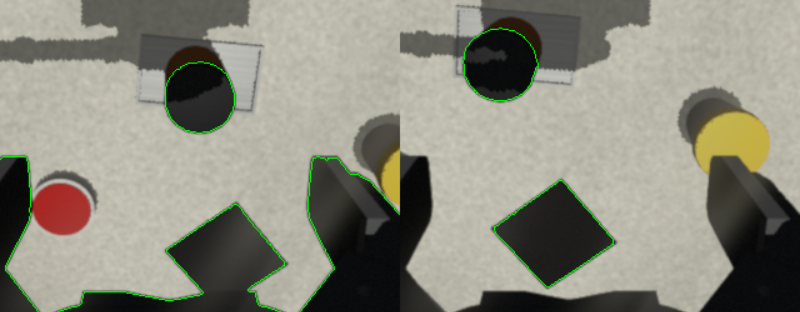

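The green outlines follow the lid circles at (339,257) and (259,231) and the mat in the second view. The lid is at about (0.443, 0.263), and its measured height agrees within calibration with the expected 83 mm. Now I'll work out the approach.

```bash
python3 - <<'E'
from h import *
w=load("w2");m=blob(dark(w["image"]),proj(w,[.572,.113,.003])[0]);b=plane(w,cv2.boxPoints(cv2.minAreaRect(m)),.003)
print("mat",b.mean(0),np.linalg.norm(np.diff(b,axis=0),axis=1),np.degrees(np.arctan2(*(b[1]-b[0])[::-1])))
move((0.443,0.263,0.12),0.53)
E
```

```text
mat [0.5724 0.1118] [0.0953 0.0891 0.1001] 68.31105037831105
shift [-0.044 -0.202  0.594] turn [-0.002 -0.     0.002] q [ 0.51  0.04  1.79  0.    1.31 -0.02]
```

Call:
play_rows([
  [[-0.044,-0.202,0],[0,0,0]],
  [[-0.044,-0.202,0],[0,0,0]],
  [[-0.044,-0.202,0.15],[0,0,0]],
  [[-0.044,-0.202,0.3],[0,0,0]],
  [[-0.044,-0.202,0.45],[0,0,0]],
  [[-0.044,-0.202,0.6],[0,0,0]],
  [[-0.044,-0.202,0.7],[0,0,0]],
  [[-0.044,-0.202,0.78],[0,0,0]],
  [[-0.044,-0.202,0.86],[0,0,0]],
  [[-0.044,-0.202,0.92],[0,0,0]],
  [[-0.044,-0.202,0.96],[0,0,0]],
  [[-0.044,-0.202,0.97],[0,0,0]],
  [[-0.044,-0.202,0.97],[0,0,0]],
  [[-0.044,-0.202,0.97],[0,0,0]],
])

```text
time: 3.2
tool_pos: [0.4448, 0.2632, 0.0275]
tcp_rot: [1.561, 2.725, 0.003]
wrist_force: [0.7, -0.9, -0.4]
width: 0.996
grip_force: 0.0
```

Call:
play_rows([
  [[0,0,0],[0,0,0]],
  [[0,0,0],[0,0,0]],
  [[0,0,0],[0,0,0]],
  [[0,0,0],[0,0,0]],
  [[0,0,0],[0,0,0]],
  [[0,0,0],[0,0,0]],
  [[0,0,0],[0,0,0]],
  [[0,0,0],[0,0,0]],
  [[0,0,0],[0,0,0]],
  [[0,0,0],[0,0,0]],
  [[0,0,0],[0,0,0]],
  [[0,0,0],[0,0,0]],
], claw=-1, newtons=35)

```text
time: 4.2
tool_pos: [0.4447, 0.2629, 0.0275]
tcp_rot: [1.561, 2.726, 0.001]
wrist_force: [-1.7, -1.2, 6.0]
width: 0.625
grip_force: 34.0
```

```bash
python3 - <<'E'
from h import *
s=bot.read_state();print(s["tool_pos"],s["wrist_force"],s["width"],s["grip_force"])
p=s["tool_pos"];M=R.from_rotvec(s["tcp_rot"]).as_matrix()
print(M.T@(np.array([.572,.112,p[2]+.001])-p)/.25)
E
```

```text
[0.4447 0.2629 0.0275] [-1.7018 -1.2013  5.9826] 0.6252755949681184 33.96549291908741
[-0.7783  0.1338 -0.0038]
```

Call:
play_rows([
  [[0,0,-0.03],[0,0,0]],
  [[0,0,-0.09],[0,0,0]],
  [[0,0,-0.16],[0,0,0]],
  [[0,0,-0.22],[0,0,0]],
  [[-0.03,0.005,-0.25],[0,0,0]],
  [[-0.09,0.015,-0.26],[0,0,0]],
  [[-0.17,0.03,-0.26],[0,0,0]],
  [[-0.25,0.045,-0.26],[0,0,0]],
  [[-0.34,0.06,-0.26],[0,0,0]],
  [[-0.43,0.075,-0.26],[0,0,0]],
  [[-0.52,0.09,-0.26],[0,0,0]],
  [[-0.6,0.105,-0.26],[0,0,0]],
  [[-0.67,0.117,-0.26],[0,0,0]],
  [[-0.73,0.127,-0.26],[0,0,0]],
  [[-0.765,0.132,-0.26],[0,0,0]],
  [[-0.778,0.134,-0.26],[0,0,0]],
  [[-0.778,0.134,-0.24],[0,0,0]],
  [[-0.778,0.134,-0.19],[0,0,0]],
  [[-0.778,0.134,-0.13],[0,0,0]],
  [[-0.778,0.134,-0.13],[0,0,0]],
])

```text
time: 5.87
tool_pos: [0.5676, 0.1122, 0.0546]
tcp_rot: [-1.557, -2.722, 0.007]
wrist_force: [-1.5, 0.4, -3.2]
width: 0.627
grip_force: 35.5
```

Call:
play_rows([
  [[0,0,0.04],[0,0,0]],
  [[0,0,0.075],[0,0,0]],
  [[0,0,0.095],[0,0,0]],
  [[0,0,0.11],[0,0,0]],
  [[0,0,0.12],[0,0,0]],
  [[0,0,0.125],[0,0,0]],
  [[0,0,0.128],[0,0,0]],
  [[0,0,0.128],[0,0,0]],
  [[0,0,0.128],[0,0,0]],
])

```text
time: 6.62
tool_pos: [0.572, 0.1119, 0.0275]
tcp_rot: [1.561, 2.725, 0.001]
wrist_force: [-1.8, 0.1, 1.6]
width: 0.626
grip_force: 36.0
```

Call:
play_rows([
  [[0,0,0.001],[0,0,0]],
  [[0,0,0.001],[0,0,0]],
  [[0,0,0],[0,0,0]],
  [[0,0,0],[0,0,0]],
  [[0,0,0],[0,0,0]],
  [[0,0,0],[0,0,0]],
  [[0,0,0],[0,0,0]],
  [[0,0,0],[0,0,0]],
  [[0,0,-0.03],[0,0,0]],
  [[0,0,-0.1],[0,0,0]],
  [[0,0,-0.2],[0,0,0]],
  [[0,0,-0.35],[0,0,0]],
  [[0,0,-0.5],[0,0,0]],
  [[0,0,-0.66],[0,0,0]],
  [[0,0,-0.82],[0,0,0]],
  [[0,0,-0.92],[0,0,0]],
  [[0,0,-0.92],[0,0,0]],
  [[0,0,-0.92],[0,0,0]],
], claw=1)

```text
time: 8.12
tool_pos: [0.573, 0.1121, 0.2603]
tcp_rot: [1.559, 2.722, 0.006]
wrist_force: [-0.2, -0.2, -0.5]
width: 1.004
grip_force: 0.0
```

```bash
python3 - <<'E'
from h import *
w=shot("wrist","w3");print(bot.read_state()["tool_pos"],bot.read_state()["width"])
print(proj(w,[[.445,.263,.003],[.572,.112,.08],[.504,-.066,.074]]))
move((0.50,0.01,0.26),0.3)
E
```

```text
[0.5717 0.1119 0.2578] 1.000732188301498
[[276.8542   0.0529]
 [312.4103 219.8155]
 [161.5379 337.5808]]
shift [-0.207 -0.453 -0.009] turn [0.002 0.001 0.293] q [ 0.15  0.07  1.78  0.    1.29 -0.38]
```

View pics/w3.png

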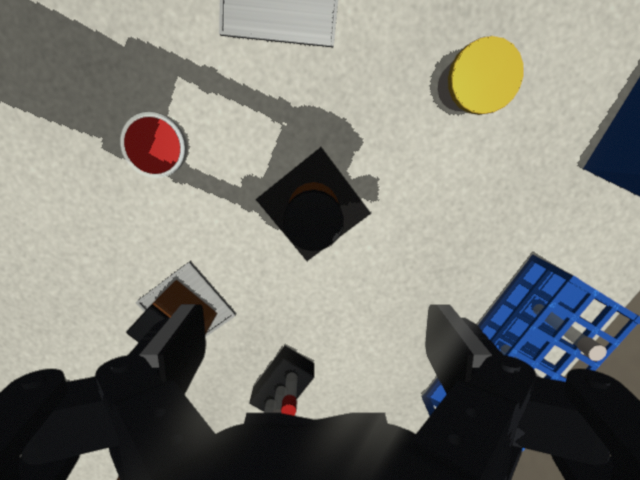

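The wrist view shows the round jar standing centred on the mat (lid near 313,218). The oblong jar on the square tray is at (185,305), partly behind a finger. I'll move over it.

Call:
play_rows([
  [[-0.1,-0.06,0],[0,0,0.1]],
  [[-0.25,-0.13,0],[0,0,0.22]],
  [[-0.4,-0.2,0],[0,0,0.34]],
  [[-0.5,-0.3,0],[0,0,0.45]],
  [[-0.55,-0.45,0],[0,0,0.55]],
  [[-0.58,-0.58,0],[0,0,0.66]],
  [[-0.58,-0.65,0],[0,0,0.66]],
  [[-0.58,-0.65,0],[0,0,0.66]],
  [[-0.58,-0.65,0],[0,0,0.66]],
])

```text
time: 8.92
tool_pos: [0.5032, -0.0957, 0.2548]
tcp_rot: [-2.208, -2.231, 0.002]
wrist_force: [-0.2, -0.4, -0.2]
width: 1.0
grip_force: 0.0
```

```bash
python3 - <<'E'
from h import *
w=shot("wrist","w4");print(bot.read_state()["tool_pos"],bot.read_state()["q"])
print(proj(w,[[.504,-.066,.003],[.504,-.066,.074],[.562,-.28,.08]]))
E
```

```text
[ 0.5041 -0.0952  0.2553] [-0.2355 -0.0587  1.9133  0.0005  1.2891 -0.2471]
[[316.0171 179.6853]
 [315.9374 187.6484]
 [371.4146 403.3689]]
```

View pics/w4.png

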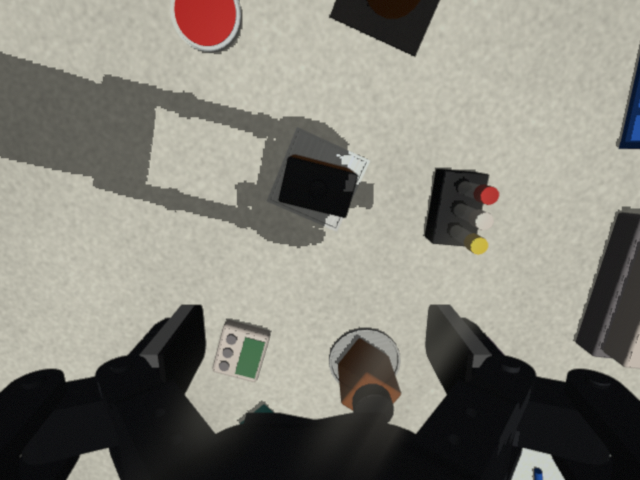

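The wrist view shows the oblong lid with corners near (290,155), (356,168), (350,216) and (279,202). Its long axis is about -11° in the world. The tube block is at (465,205) and the square jar on the round tray at (365,370). I'll turn the gripper over the jar for the second view.

Call:
play_rows([
  [[0.06,0.002,0],[0,0,-0.14]],
  [[0.116,0.004,0],[0,0,-0.3]],
  [[0.116,0.004,0],[0,0,-0.45]],
  [[0.116,0.004,0],[0,0,-0.6]],
  [[0.116,0.004,0],[0,0,-0.75]],
  [[0.116,0.004,0],[0,0,-0.88]],
  [[0.116,0.004,0],[0,0,-0.88]],
])

```text
time: 9.55
tool_pos: [0.506, -0.0651, 0.256]
tcp_rot: [-1.313, -2.853, -0.0]
wrist_force: [0.4, 0.5, 0.6]
width: 1.002
grip_force: 0.0
```

Call:
play_rows([
  [[0,0,0],[0,0,-0.14]],
  [[0,0,0],[0,0,-0.3]],
  [[0,0,0],[0,0,-0.45]],
  [[0,0,0],[0,0,-0.6]],
  [[0,0,0],[0,0,-0.75]],
  [[0,0,0],[0,0,-0.88]],
  [[0,0,0],[0,0,-0.88]],
  [[0,0,0],[0,0,-0.88]],
  [[0,0,0],[0,0,-0.88]],
])

```text
time: 10.3
tool_pos: [0.5055, -0.066, 0.2564]
tcp_rot: [-0.282, -3.128, -0.0]
wrist_force: [0.6, 0.6, -0.3]
width: 1.0
grip_force: 0.0
```

```bash
python3 - <<'E'
from h import *
w4=load("w4");w5=shot("wrist","w5");print(bot.read_state()["tool_pos"],bot.read_state()["q"])
cs=[];I=[]
for w in(w4,w5):
    near=proj(w,[.505,-.066,.077])[0]
    c=blob(dark(w["image"],60),near);r=cv2.minAreaRect(c);b=cv2.boxPoints(r)
    W=plane(w,b,.077);cs.append(r[0]);e=[W[1]-W[0],W[2]-W[1]];e.sort(key=np.linalg.norm)
    print(near,r,cv2.contourArea(c),"ctr",W.mean(0),"size",[np.linalg.norm(x) for x in e],"yaw",np.degrees(np.arctan2(e[1][1],e[1][0])))
    im=w["image"].copy();cv2.polylines(im,[b.astype(int)],True,(0,255,0));x,y=near.astype(int);I.append(cv2.resize(im[y-80:y+80,x-100:x+100],None,fx=2,fy=2))
print(tri((w4,w5),cs))
cv2.imwrite("pics/w45.png",np.hstack(I)[:,:,::-1])
E
```

```text
[ 0.5055 -0.0661  0.2565] [-0.1789 -0.067   1.9188  0.0001  1.2901 -1.5707]
[317.1008 188.0728] ((317.26470947265625, 186.94117736816406), (72.76068878173828, 47.2944450378418), 14.03624439239502) 3211.5 ctr [ 0.5052 -0.0654] size [np.float64(0.04002293873163158), np.float64(0.06125030049230917)] yaw -13.123013579348763
[315.6674 220.5766] ((316.09075927734375, 218.86614990234375), (45.76276779174805, 67.2851333618164), 3.1798300743103027) 2871.0 ctr [ 0.5043 -0.0655] size [np.float64(0.039309701379878846), np.float64(0.06024081512942052)] yaw 165.68067600287614
[ 0.5051 -0.0658  0.0696]
```

View pics/w45.png

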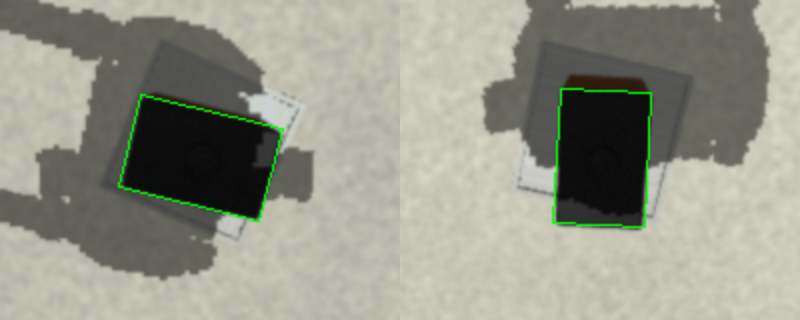

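The rectangles fit both lids, and the size checks out at 61 x 40 mm. The centre is (0.505, -0.0655) and the yaw is -13.5°. Now I'll descend and grip.

Call:
play_rows([
  [[0.002,0,0.1],[0,0,0.04]],
  [[0.002,0,0.25],[0,0,0.07]],
  [[0.002,0,0.4],[0,0,0.07]],
  [[0.002,0,0.53],[0,0,0.07]],
  [[0.002,0,0.63],[0,0,0.07]],
  [[0.002,0,0.72],[0,0,0.07]],
  [[0.002,0,0.8],[0,0,0.07]],
  [[0.002,0,0.86],[0,0,0.07]],
  [[0.002,0,0.9],[0,0,0.07]],
  [[0.002,0,0.916],[0,0,0.07]],
  [[0.002,0,0.916],[0,0,0.07]],
  [[0.002,0,0.916],[0,0,0.07]],
])

```text
time: 11.35
tool_pos: [0.5056, -0.0664, 0.0284]
tcp_rot: [0.364, 3.119, -0.0]
wrist_force: [-0.1, 0.5, 0.4]
width: 1.0
grip_force: 0.0
```

Call:
play_rows([
  [[0,0,0],[0,0,0]],
  [[0,0,0],[0,0,0]],
  [[0,0,0],[0,0,0]],
  [[0,0,0],[0,0,0]],
  [[0,0,0],[0,0,0]],
  [[0,0,0],[0,0,0]],
  [[0,0,0],[0,0,0]],
  [[0,0,0],[0,0,0]],
  [[0,0,0],[0,0,0]],
  [[0,0,0],[0,0,0]],
  [[0,0,0],[0,0,0]],
  [[0,0,0],[0,0,0]],
], claw=-1, newtons=35)

```text
time: 12.35
tool_pos: [0.5057, -0.0664, 0.0287]
tcp_rot: [0.363, 3.119, -0.0]
wrist_force: [-1.3, 0.2, 5.5]
width: 0.461
grip_force: 36.7
```

```bash
python3 - <<'E'
from h import *
s=bot.read_state();print(s["tool_pos"],s["wrist_force"],s["width"],s["grip_force"],s["q"])
# oblong tray: estimates from w1,w2 corners (visible) and w3 lower edge
for n,px in(("w1",[(293,208),(390,216),(383,270),(290,262)]),):
    W=plane(load(n),px,.007);print(W.mean(0),np.linalg.norm(np.diff(W,axis=0),axis=1),np.degrees(np.arctan2(*(W[1]-W[0])[::-1])),np.degrees(np.arctan2(*(W[2]-W[3])[::-1])))
for k in("scene","side"):
    c=load("b_"+k);print(k,proj(c,[.445,.263,.007]))
E
```

```text
[ 0.5057 -0.0664  0.0287] [-1.3154  0.2322  5.4788] 0.46070339690547046 36.67769908905029 [-0.1795  0.1744  2.1288  0.0001  0.8369 -1.5188]
[0.4472 0.2632] [0.1072 0.0631 0.107 ] 25.731943732478303 25.331188294963486
scene [[368.1399 185.7155]]
side [[289.12   412.0665]]
```

Call:
play_rows([
  [[0,0,-0.03],[0,0,0]],
  [[0,0,-0.1],[0,0,0]],
  [[0,0,-0.2],[0,0,0]],
  [[0,0,-0.3],[0,0,0]],
  [[0,0,-0.4],[0,0,0]],
  [[0,0,-0.5],[0,0,0]],
  [[0,0.01,-0.58],[0,0,0]],
  [[0,0.04,-0.64],[0,0,0]],
  [[0.02,0.1,-0.67],[0,0,-0.03]],
  [[0.04,0.18,-0.67],[0,0,-0.1]],
  [[0.06,0.28,-0.67],[0,0,-0.18]],
  [[0.08,0.38,-0.67],[0,0,-0.26]],
  [[0.1,0.48,-0.67],[0,0,-0.34]],
  [[0.12,0.58,-0.67],[0,0,-0.42]],
  [[0.14,0.68,-0.67],[0,0,-0.5]],
  [[0.16,0.78,-0.67],[0,0,-0.58]],
  [[0.18,0.86,-0.67],[0,0,-0.66]],
  [[0.2,0.92,-0.67],[0,0,-0.74]],
  [[0.22,0.96,-0.67],[0,0,-0.82]],
  [[0.224,0.98,-0.67],[0,0,-0.866]],
])

```text
time: 14.02
tool_pos: [0.5051, 0.1863, 0.1945]
tcp_rot: [0.705, -3.059, -0.001]
wrist_force: [0.1, -1.3, -2.4]
width: 0.466
grip_force: 35.9
```

Call:
play_rows([
  [[0,0,0],[0,0,0]],
  [[0,0,0],[0,0,0]],
  [[0,0,0],[0,0,0]],
])

```text
time: 14.27
tool_pos: [0.5062, 0.1845, 0.1949]
tcp_rot: [0.697, -3.062, 0.001]
wrist_force: [-0.3, -0.3, -2.5]
width: 0.466
grip_force: 35.9
```

```bash
python3 - <<'E'
from h import *
w=shot("wrist","w6");s=bot.read_state();print(s["time"],s["tool_pos"],s["wrist_force"],s["width"],s["q"])
print(proj(w,[[.446,.263,.007]]))
E
```

```text
14.3167 [0.5063 0.1844 0.195 ] [ 0.6295 -0.9009 -2.1719] 0.46113487428550254 [ 0.3032  0.0336  1.9354 -0.0003  1.1734 -1.7149]
[[425.3856 197.5869]]
```

View pics/w6.png

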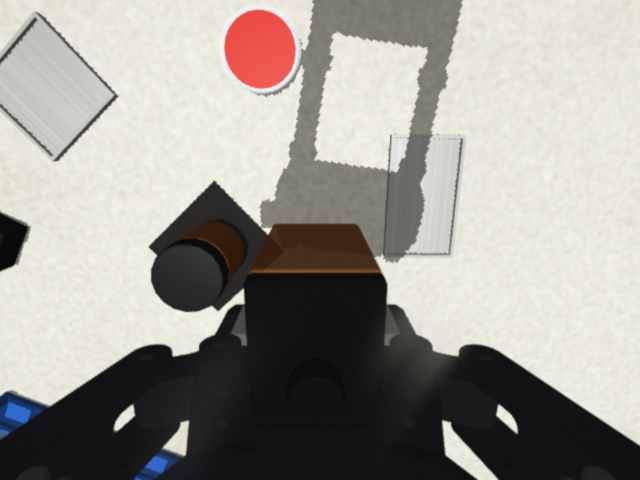

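The wrist view shows the oblong tray empty, with corners near (390,134), (463,136), (450,256) and (384,256). The jar hangs upright in the gripper. I'll move closer and measure from a second place.

Call:
play_rows([
  [[-0.02,0.05,0],[0,0,0]],
  [[-0.05,0.13,0],[0,0,0]],
  [[-0.08,0.2,0],[0,0,0]],
  [[-0.1,0.25,0],[0,0,0]],
  [[-0.1,0.25,0],[0,0,0]],
  [[-0.1,0.25,0],[0,0,0]],
  [[-0.1,0.25,0],[0,0,0]],
])

```text
time: 14.9
tool_pos: [0.5019, 0.2518, 0.1951]
tcp_rot: [0.699, -3.062, 0.001]
wrist_force: [-0.3, 0.0, -2.7]
width: 0.466
grip_force: 36.1
```

```bash
python3 - <<'E'
from h import *
w7=shot("wrist","w7");w6=load("w6")
g6,g7=[cv2.cvtColor(w["image"],cv2.COLOR_RGB2GRAY) for w in(w6,w7)]
c6=np.float32([(390,134),(463,136),(450,256),(384,256)])
W=plane(w6,c6,.007)
def fit(g,c):
    return cv2.cornerSubPix(g,np.float32(c).reshape(-1,1,2),(4,4),(-1,-1),(3,50,.01)).reshape(-1,2)
f6=fit(g6,c6);p7=proj(w7,np.c_[W,np.full(4,.007)]);f7=fit(g7,p7)
for w,f,g in((w6,c6,0),(w6,f6,g6),(w7,f7,g7)):
    P=plane(w,f,.007);print(f.round(1).tolist(),P.mean(0),np.linalg.norm(P-np.roll(P,-1,0),axis=1),[np.degrees(np.arctan2(*(P[b]-P[a])[::-1])) for a,b in((1,2),(0,3))])
print(p7.round(1).tolist());print([tri((w6,w7),(a,b)) for a,b in zip(f6,f7)])
I=w7["image"].copy()
for x,y in f7: cv2.circle(I,(int(x),int(y)),2,(255,0,0),1)
x,y=p7.mean(0).astype(int);cv2.imwrite("pics/w7c.png",cv2.resize(I[max(0,y-100):y+100,max(0,x-130):x+130],None,fx=3,fy=3)[:,:,::-1])
s=bot.read_state();print(s["tool_pos"],s["q"])
E
```

```text
[[390.29998779296875, 133.8000030517578], [461.5, 137.0], [449.3999938964844, 254.8000030517578], [382.5, 255.10000610351562]] [0.4479 0.2594] [0.0609 0.1048 0.0621 0.1078] [np.float64(25.568260905397583), np.float64(24.899797889417904)]
[[390.29998779296875, 133.8000030517578], [461.5, 137.0], [449.3999938964844, 254.8000030517578], [382.5, 255.10000610351562]] [0.4479 0.2594] [0.0609 0.1048 0.0621 0.1078] [np.float64(25.568260905397583), np.float64(24.899797889417904)]
[[316.70001220703125, 102.19999694824219], [390.3999938964844, 106.4000015258789], [386.20001220703125, 230.60000610351562], [316.70001220703125, 229.3000030517578]] [0.4484 0.2608] [0.0616 0.1064 0.0634 0.1085] [np.float64(26.773804633002257), np.float64(25.799216932385004)]
[[316.7, 102.2], [391.3, 104.4], [384.0, 229.4], [316.7, 229.3]]
[array([0.412 , 0.2086, 0.008 ]), array([0.3875, 0.2659, 0.0034]), array([ 0.4849,  0.318 , -0.0098]), array([ 0.5113,  0.2566, -0.0012])]
[0.5019 0.2515 0.1951] [ 0.4205  0.0765  1.8899 -0.0005  1.1758 -1.5984]
```

View pics/w7c.png

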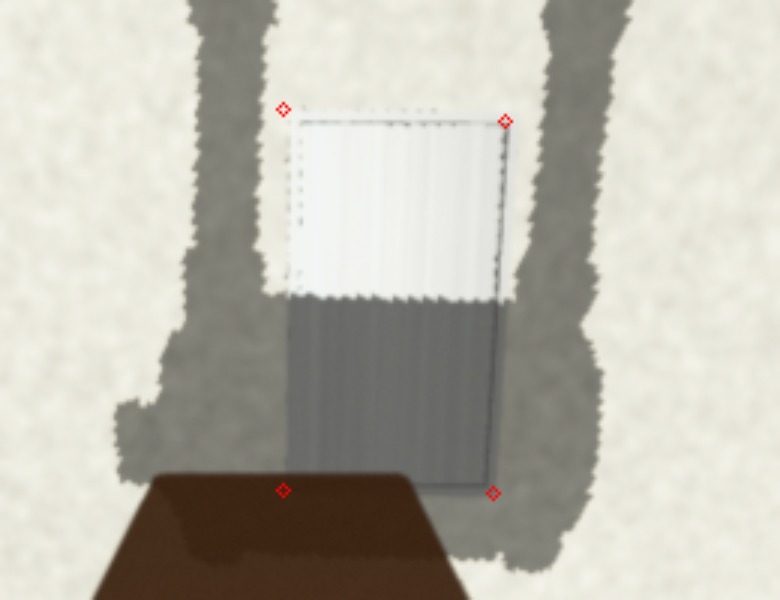

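The crop shows the tray's outer corners at about (318,102), (393,103), (388,231) and (317,231) in full-image pixels. The near-left corner is hidden by the jar. I'll compute the placing shift from the four-view average.

```bash
python3 - <<'E'
from h import *
w=load("w7");P=plane(w,[(318,102.3),(392.7,102.7),(388.3,230.7),(317.3,230.7)],.007)
print(P.mean(0),np.linalg.norm(P-np.roll(P,-1,0),axis=1),[np.degrees(np.arctan2(*(P[b]-P[a])[::-1])) for a,b in((1,2),(0,3))])
move((.4475,.2615,.0290),np.radians(25.7+90))
E
```

```text
[0.4475 0.2618] [0.0622 0.1094 0.0647 0.1097] [np.float64(26.82730673216332), np.float64(25.500902342096186)]
shift [0.179 0.131 0.665] turn [-0.001 -0.001 -0.   ] q [ 0.42  0.08  1.89 -0.    1.18 -1.6 ]
```

Call:
play_rows([
  [[0.05,0.035,0.02],[0,0,0]],
  [[0.1,0.07,0.08],[0,0,0]],
  [[0.15,0.11,0.16],[0,0,0]],
  [[0.178,0.131,0.25],[0,0,0]],
  [[0.178,0.131,0.34],[0,0,0]],
  [[0.178,0.131,0.42],[0,0,0]],
  [[0.178,0.131,0.49],[0,0,0]],
  [[0.178,0.131,0.55],[0,0,0]],
  [[0.178,0.131,0.59],[0,0,0]],
  [[0.178,0.131,0.62],[0,0,0]],
  [[0.178,0.131,0.64],[0,0,0]],
  [[0.178,0.131,0.65],[0,0,0]],
  [[0.178,0.131,0.658],[0,0,0]],
  [[0.178,0.131,0.664],[0,0,0]],
  [[0.178,0.131,0.664],[0,0,0]],
  [[0.178,0.131,0.664],[0,0,0]],
])

```text
time: 16.28
tool_pos: [0.4481, 0.2626, 0.0298]
tcp_rot: [-0.699, 3.062, 0.0]
wrist_force: [0.6, 0.2, -2.1]
width: 0.463
grip_force: 36.1
```

Call:
play_rows([
  [[0,0,0.003],[0,0,0]],
  [[0,0,0.006],[0,0,0]],
  [[0,0,0.007],[0,0,0]],
  [[0,0,0.007],[0,0,0]],
  [[0,0,0.007],[0,0,0]],
])

```text
time: 16.7
tool_pos: [0.4482, 0.2627, 0.0286]
tcp_rot: [-0.699, 3.062, 0.0]
wrist_force: [-2.4, -0.6, 5.4]
width: 0.463
grip_force: 36.9
```

Call:
play_rows([
  [[0,0,0],[0,0,0]],
  [[0,0,0],[0,0,0]],
  [[0,0,0],[0,0,0]],
  [[0,0,0],[0,0,0]],
  [[0,0,0],[0,0,0]],
  [[0,0,0],[0,0,0]],
  [[0,0,0],[0,0,0]],
  [[0,0,0],[0,0,0]],
  [[0,0,-0.03],[0,0,0]],
  [[0,0,-0.1],[0,0,0]],
  [[0,0,-0.2],[0,0,0]],
  [[0,0,-0.35],[0,0,0]],
  [[0,0,-0.5],[0,0,0]],
  [[0,0,-0.66],[0,0,0]],
  [[0,0,-0.82],[0,0,0]],
  [[0,0,-0.92],[0,0,0]],
  [[0,0,-0.92],[0,0,0]],
  [[0,0,-0.92],[0,0,0]],
], claw=1)

```text
time: 18.2
tool_pos: [0.4489, 0.263, 0.2606]
tcp_rot: [-0.698, 3.058, 0.002]
wrist_force: [-0.3, -0.0, -1.0]
width: 0.994
grip_force: 0.0
```

```bash
python3 - <<'E'
from h import *
w=shot("wrist","w8");print(bot.read_state()["tool_pos"])
x,y=proj(w,[.448,.262,.04])[0].astype(int);print(x,y)
cv2.imwrite("pics/w8c.png",cv2.resize(w["image"][y-80:y+80,x-100:x+100],None,fx=3,fy=3)[:,:,::-1])
move((.50,-.15,.26),0)
E
```

```text
[0.4477 0.2623 0.2582]
315 210
shift [ 0.527 -1.577 -0.008] turn [-0.001  0.001 -1.429] q [ 0.48 -0.05  1.9  -0.    1.29 -1.54]
```

View pics/w8c.png

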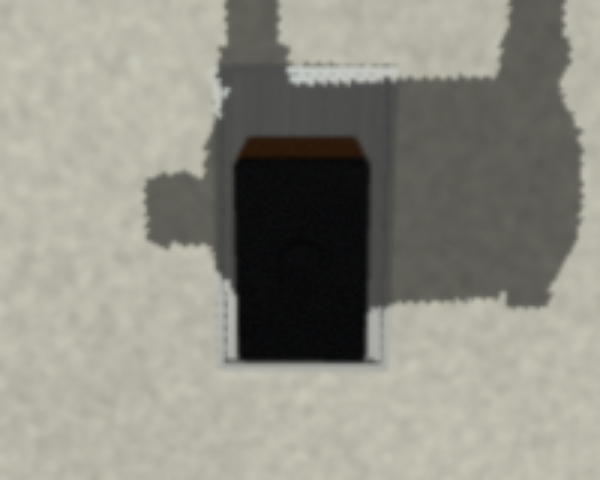

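The crop shows the lid spanning x 236–369 and y 157–361. The tray's outer corners are near (222,65), (397,66), (384,366) and (220,366). I'll compare their centres.

```bash
python3 - <<'E'
from h import *
w=load("w8");o=np.array([215,130])
f=lambda pts,z:plane(w,np.array(pts)/3+o,z)
for n,p,z in(("lid",[(235,157),(370,157),(367,361),(237,361)],.077),("tray",[(222,65),(397,66),(384,366),(220,366)],.007)):
    P=f(p,z);print(n,P.mean(0),np.linalg.norm(P-np.roll(P,-1,0),axis=1),[np.degrees(np.arctan2(*(P[b]-P[a])[::-1])) for a,b in((1,2),(0,3))])
E
```

```text
lid [0.4473 0.2616] [0.039  0.0616 0.0396 0.0616] [np.float64(25.838217698092883), np.float64(25.348345752460556)]
tray [0.4464 0.2626] [0.0602 0.1078 0.0608 0.1082] [np.float64(24.50968196376371), np.float64(24.20600315003665)]
```

It is centred within 1.5 mm and 1.5°. Next is the square jar.

Call:
play_rows([
  [[0.03,-0.1,0],[0,0,0.14]],
  [[0.07,-0.25,0],[0,0,0.3]],
  [[0.11,-0.4,0],[0,0,0.45]],
  [[0.16,-0.55,0],[0,0,0.6]],
  [[0.2,-0.7,0],[0,0,0.75]],
  [[0.24,-0.85,0],[0,0,0.9]],
  [[0.28,-1,0],[0,0,0.95]],
  [[0.28,-1,0],[0,0,0.95]],
])

```text
time: 18.92
tool_pos: [0.4923, 0.0008, 0.255]
tcp_rot: [-0.476, -3.102, 0.006]
wrist_force: [-0.2, -0.4, -0.2]
width: 1.001
grip_force: 0.0
```

```bash
python3 - <<'E'
from h import *
print(bot.read_state()["tool_pos"]);move((.55,-.31,.26),.5)
E
```

```text
[0.4923 0.0008 0.255 ]
shift [-0.593 -1.117 -0.017] turn [-0.007 -0.001  0.975] q [-0.05 -0.1   1.95 -0.    1.29 -1.31]
```

Call:
play_rows([
  [[-0.07,-0.1,0],[0,0,0.14]],
  [[-0.15,-0.24,0],[0,0,0.3]],
  [[-0.23,-0.38,0],[0,0,0.45]],
  [[-0.31,-0.52,0],[0,0,0.6]],
  [[-0.39,-0.66,0],[0,0,0.75]],
  [[-0.47,-0.8,0],[0,0,0.9]],
  [[-0.54,-0.92,0],[0,0,0.97]],
  [[-0.58,-1,0],[0,0,0.97]],
  [[-0.58,-1,0],[0,0,0.97]],
  [[-0.58,-1,0],[0,0,0.97]],
])

```text
time: 19.75
tool_pos: [0.5572, -0.2749, 0.2546]
tcp_rot: [-1.587, -2.705, -0.0]
wrist_force: [0.0, 0.8, -0.0]
width: 0.998
grip_force: 0.0
```

```bash
python3 - <<'E'
from h import *
w=shot("wrist","w9");s=bot.read_state();print(s["tool_pos"],s["q"])
print(proj(w,[[.562,-.28,.007],[.56,-.277,.075]]))
E
```

```text
[ 0.5573 -0.2739  0.255 ] [-0.4973  0.1522  1.6938  0.0007  1.3003 -1.0085]
[[316.8438 215.1221]
 [316.6558 225.3568]]
```

View pics/w9.png

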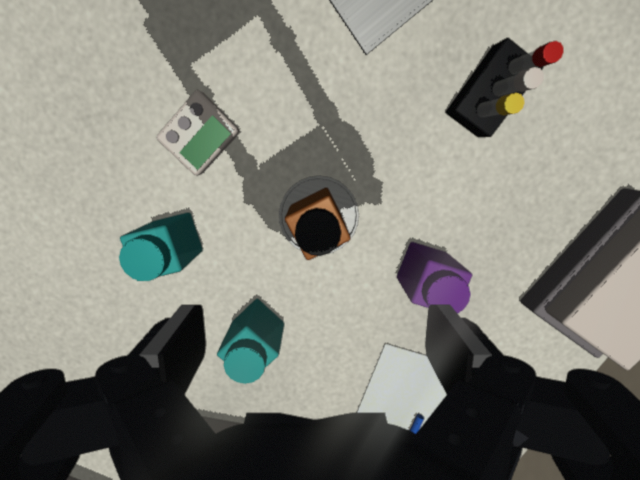

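The wrist view shows the square jar on the round tray with its shoulder near (318,225), turned so its sides lie at about 57° and -33° in the world. The teal jars at (160,245) and (250,340) and the purple one at (435,275) are clear of the fingers. I'll turn to yaw 57° and look again.

Call:
play_rows([
  [[-0.01,0,0],[0,0,-0.14]],
  [[-0.01,0,0],[0,0,-0.3]],
  [[-0.01,0,0],[0,0,-0.45]],
  [[-0.01,0,0],[0,0,-0.6]],
  [[-0.01,0,0],[0,0,-0.62]],
  [[-0.01,0,0],[0,0,-0.62]],
])

```text
time: 20.3
tool_pos: [0.5593, -0.2752, 0.2569]
tcp_rot: [-0.887, -3.012, -0.001]
wrist_force: [-0.1, 0.2, -0.2]
width: 1.0
grip_force: 0.0
```

```bash
python3 - <<'E'
from h import *
w9=load("w9");w10=shot("wrist","w10");s=bot.read_state();print(s["tool_pos"],s["q"])
I=[];cs=[]
for w in(w9,w10):
    near=proj(w,[.56,-.277,.093])[0];c=blob(dark(w["image"],50),near);e=cv2.fitEllipse(cv2.convexHull(c));cs.append(e[0])
    print("cap",e,plane(w,e[0],.093))
    x,y=near.astype(int);print("origin",x-60,y-70);I.append(cv2.resize(w["image"][y-70:y+50,x-60:x+60],None,fx=3.3333,fy=3.3333,interpolation=cv2.INTER_CUBIC))
print(tri((w9,w10),cs))
cv2.imwrite("pics/w10c.png",np.hstack(I)[:,:,::-1])
E
```

```text
[ 0.5594 -0.2755  0.2571] [-0.4977  0.1535  1.6884  0.0002  1.3007 -1.4948]
cap ((317.3780517578125, 231.85116577148438), (44.26923370361328, 45.93574142456055), 169.9247589111328) [[ 0.5613 -0.2782]]
origin 256 159
cap ((312.7122497558594, 228.52163696289062), (43.869537353515625, 45.55006408691406), 2.929813861846924) [[ 0.5608 -0.2787]]
origin 253 156
[ 0.5622 -0.2796  0.0857]
```

View pics/w10c.png

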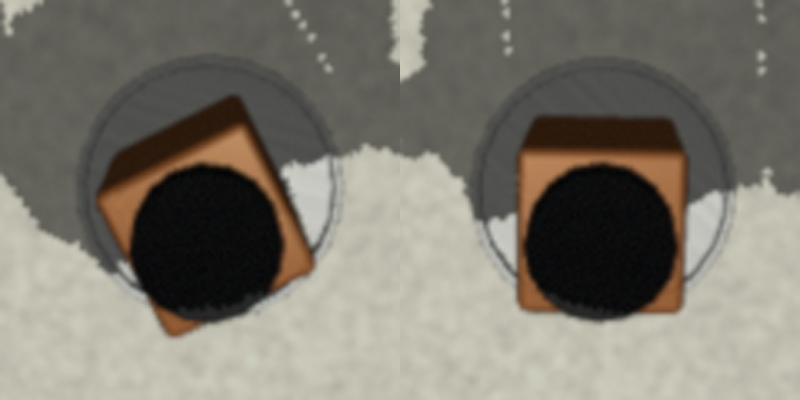

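The crops show the jar's shoulder square to the image in the second view (x 518–685, y 152–312), so the closing line is aligned. The cap is at (0.561, -0.2785) with measured height 0.086. Now I'll descend and grip.

Call:
play_rows([
  [[-0.012,-0.007,0.1],[0,0,0]],
  [[-0.012,-0.007,0.25],[0,0,0]],
  [[-0.012,-0.007,0.4],[0,0,0]],
  [[-0.012,-0.007,0.53],[0,0,0]],
  [[-0.012,-0.007,0.63],[0,0,0]],
  [[-0.012,-0.007,0.72],[0,0,0]],
  [[-0.012,-0.007,0.8],[0,0,0]],
  [[-0.012,-0.007,0.86],[0,0,0]],
  [[-0.012,-0.007,0.89],[0,0,0]],
  [[-0.012,-0.007,0.908],[0,0,0]],
  [[-0.012,-0.007,0.908],[0,0,0]],
  [[-0.012,-0.007,0.908],[0,0,0]],
])

```text
time: 21.35
tool_pos: [0.5618, -0.2802, 0.0314]
tcp_rot: [0.887, 3.012, -0.0]
wrist_force: [0.0, 0.5, -0.1]
width: 0.999
grip_force: 0.0
```

Call:
play_rows([
  [[0,0,0],[0,0,0]],
  [[0,0,0],[0,0,0]],
  [[0,0,0],[0,0,0]],
  [[0,0,0],[0,0,0]],
  [[0,0,0],[0,0,0]],
  [[0,0,0],[0,0,0]],
  [[0,0,0],[0,0,0]],
  [[0,0,0],[0,0,0]],
  [[0,0,0],[0,0,0]],
  [[0,0,0],[0,0,0]],
  [[0,0,0],[0,0,0]],
  [[0,0,0],[0,0,0]],
], claw=-1, newtons=35)

```text
time: 22.35
tool_pos: [0.562, -0.2805, 0.0317]
tcp_rot: [0.886, 3.012, -0.001]
wrist_force: [1.0, 0.5, 5.7]
width: 0.537
grip_force: 37.3
```

```bash
python3 - <<'E'
from h import *
s=bot.read_state();print(s["tool_pos"],s["wrist_force"],s["q"])
w=load("w10");o=np.array([253,156]);P=plane(w,np.array([(118,152),(285,152),(283,312),(119,312)])/3.3333+o,.075);print(P.mean(0),np.linalg.norm(P-np.roll(P,-1,0),axis=1))
# round tray ellipse from w10 crop: outer left/right/top
move((.53,-.13,.2),1.26)
E
```

```text
[ 0.562  -0.2805  0.0317] [1.0284 0.5169 5.6768] [-0.5026  0.3645  1.8719  0.0001  0.9033 -1.501 ]
[ 0.5626 -0.2793] [0.0439 0.0438 0.0447 0.0438]
shift [ 0.433  0.437 -0.674] turn [-0.     0.002 -0.333] q [-0.5   0.36  1.87  0.    0.9  -1.5 ]
```

Call:
play_rows([
  [[0,0,-0.03],[0,0,0]],
  [[0,0,-0.1],[0,0,0]],
  [[0,0,-0.2],[0,0,0]],
  [[0,0,-0.3],[0,0,0]],
  [[0,0,-0.4],[0,0,0]],
  [[0,0,-0.5],[0,0,0]],
  [[0,0,-0.58],[0,0,0]],
  [[0,0,-0.64],[0,0,0]],
  [[0.02,0.04,-0.67],[0,0,-0.03]],
  [[0.06,0.12,-0.67],[0,0,-0.1]],
  [[0.1,0.2,-0.67],[0,0,-0.18]],
  [[0.14,0.29,-0.67],[0,0,-0.25]],
  [[0.18,0.38,-0.67],[0,0,-0.3]],
  [[0.21,0.44,-0.67],[0,0,-0.333]],
  [[0.22,0.46,-0.67],[0,0,-0.333]],
  [[0.22,0.46,-0.67],[0,0,-0.333]],
  [[0.22,0.46,-0.67],[0,0,-0.333]],
])

```text
time: 23.77
tool_pos: [0.5767, -0.1534, 0.1973]
tcp_rot: [-0.485, -3.103, 0.001]
wrist_force: [-0.0, 1.0, -2.5]
width: 0.535
grip_force: 36.8
```

```bash
python3 - <<'E'
from h import *
w=shot("wrist","w11");s=bot.read_state();print(s["tool_pos"],s["wrist_force"],s["width"]);print(proj(w,[.504,-.066,.007]))
E
```

```text
[ 0.5769 -0.154   0.1975] [-0.0498 -0.9011 -2.0596] 0.5340890498870613
[[388.4624 106.5729]]
```

Call:
play_rows([
  [[0.02,0.05,0],[0,0,0]],
  [[0.04,0.11,0],[0,0,0]],
  [[0.05,0.17,0],[0,0,0]],
  [[0.05,0.2,0],[0,0,0]],
  [[0.05,0.2,0],[0,0,0]],
  [[0.05,0.2,0],[0,0,0]],
  [[0.05,0.2,0],[0,0,0]],
])

```text
time: 24.4
tool_pos: [0.5806, -0.1029, 0.198]
tcp_rot: [0.487, 3.104, -0.001]
wrist_force: [0.2, -0.9, -1.7]
width: 0.541
grip_force: 36.8
```

```bash
python3 - <<'E'
from h import *
w11=load("w11");w=shot("wrist","w12x");s=bot.read_state();print(s["tool_pos"],s["q"])
I=[]
for v in(w11,w):
    x,y=proj(v,[.504,-.066,.007])[0].astype(int);x0,y0=max(0,x-75),max(0,y-75);print(x0,y0);I.append(cv2.resize(v["image"][y0:y0+150,x0:x0+150],(400,400),interpolation=cv2.INTER_CUBIC))
cv2.imwrite("pics/w11c.png",np.hstack(I)[:,:,::-1])
E
```

```text
[ 0.5806 -0.103   0.198 ] [-0.2175  0.1271  1.8287 -0.0005  1.1858 -1.4766]
313 31
254 45
```

View pics/w11c.png

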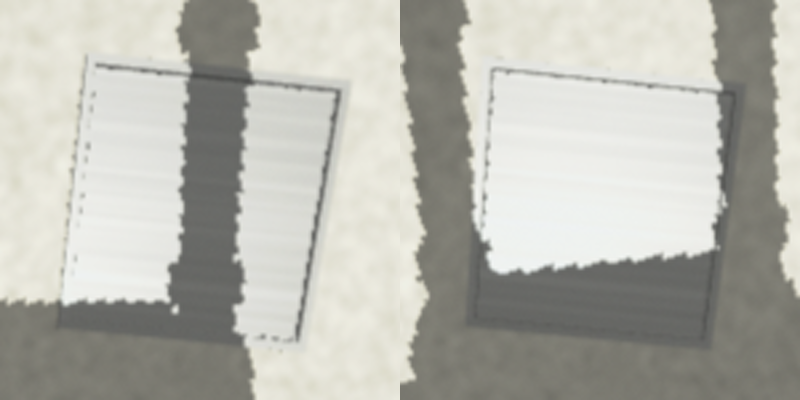

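The crops show the empty square tray with these outer corners:
- Left view: (86,55), (352,82), (304,350), (56,328).
- Right view: (484,58), (746,84), (711,349), (467,325).

```bash
python3 - <<'E'
from h import *
k=400/150
A=np.array([(86,55),(352,82),(304,350),(56,328)])/k+[313,31];B=(np.array([(484,58),(746,84),(711,349),(467,325)])-[400,0])/k+[254,45]
a,b=load("w11"),load("w12x")
for w,f in((a,A),(b,B)):
    P=plane(w,f,.007);print(P.mean(0),np.linalg.norm(P-np.roll(P,-1,0),axis=1),[np.degrees(np.arctan2(*(P[j]-P[i])[::-1])) for i,j in((0,1),(3,2),(0,3),(1,2))])
print(np.mean([tri((a,b),(p,q)) for p,q in zip(A,B)],axis=0))
move((.504,-.066,.0317),1.26)
E
```

```text
[ 0.5058 -0.0671] [0.0819 0.0805 0.0816 0.081 ] [np.float64(66.9777491046881), np.float64(67.31772437716604), np.float64(-23.450896071539624), np.float64(-23.622969545833083)]
[ 0.5058 -0.0664] [0.0812 0.0812 0.081  0.0808] [np.float64(66.9613468580408), np.float64(66.65137307078798), np.float64(-23.03838203342913), np.float64(-23.182845929499575)]
[ 0.5057 -0.0665  0.002 ]
shift [0.337 0.047 0.665] turn [-0.001  0.    -0.001] q [-0.22  0.13  1.83 -0.    1.19 -1.48]
```

Call:
play_rows([
  [[0.03,0.005,0],[0,0,0.03]],
  [[0.09,0.012,0.02],[0,0,0.06]],
  [[0.17,0.024,0.06],[0,0,0.1]],
  [[0.25,0.035,0.12],[0,0,0.117]],
  [[0.31,0.044,0.2],[0,0,0.117]],
  [[0.326,0.046,0.29],[0,0,0.117]],
  [[0.326,0.046,0.38],[0,0,0.117]],
  [[0.326,0.046,0.46],[0,0,0.117]],
  [[0.326,0.046,0.53],[0,0,0.117]],
  [[0.326,0.046,0.58],[0,0,0.117]],
  [[0.326,0.046,0.61],[0,0,0.117]],
  [[0.326,0.046,0.63],[0,0,0.117]],
  [[0.326,0.046,0.645],[0,0,0.117]],
  [[0.326,0.046,0.655],[0,0,0.117]],
  [[0.326,0.046,0.66],[0,0,0.117]],
  [[0.326,0.046,0.662],[0,0,0.117]],
  [[0.326,0.046,0.662],[0,0,0.117]],
])

```text
time: 25.87
tool_pos: [0.5071, -0.0664, 0.0331]
tcp_rot: [0.628, 3.077, 0.0]
wrist_force: [0.3, -0.2, -2.2]
width: 0.534
grip_force: 36.7
```

Call:
play_rows([
  [[0,0,0.003],[0,0,0]],
  [[0,0,0.006],[0,0,0]],
  [[0,0,0.0075],[0,0,0]],
  [[0,0,0.0075],[0,0,0]],
  [[0,0,0.0075],[0,0,0]],
])

```text
time: 26.28
tool_pos: [0.5071, -0.0664, 0.0317]
tcp_rot: [0.628, 3.077, 0.0]
wrist_force: [-1.9, 0.6, 5.7]
width: 0.534
grip_force: 37.4
```

Call:
play_rows([
  [[0,0,0],[0,0,0]],
  [[0,0,0],[0,0,0]],
  [[0,0,0],[0,0,0]],
  [[0,0,0],[0,0,0]],
  [[0,0,0],[0,0,0]],
  [[0,0,0],[0,0,0]],
  [[0,0,0],[0,0,0]],
  [[0,0,0],[0,0,0]],
  [[0,0,-0.03],[0,0,0]],
  [[0,0,-0.1],[0,0,0]],
  [[0,0,-0.2],[0,0,0]],
  [[0,0,-0.35],[0,0,0]],
  [[0,0,-0.5],[0,0,0]],
  [[0,0,-0.66],[0,0,0]],
  [[0,0,-0.82],[0,0,0]],
  [[0,0,-0.9],[0,0,0]],
  [[0,0,-0.9],[0,0,0]],
  [[0,0,-0.9],[0,0,0]],
], claw=1)

```text
time: 27.78
tool_pos: [0.5077, -0.0665, 0.2582]
tcp_rot: [0.627, 3.073, 0.0]
wrist_force: [-0.4, 0.5, -0.8]
width: 0.998
grip_force: 0.0
```

```bash
python3 - <<'E'
from h import *
w=shot("wrist","w13");s=bot.read_state();print(s["tool_pos"],s["width"])
near=proj(w,[.506,-.067,.093])[0];c=blob(dark(w["image"],50),near);e=cv2.fitEllipse(cv2.convexHull(c));print("cap",e,plane(w,e[0],.093))
move((.572,.112,.26),.53)
E
```

```text
[ 0.5064 -0.0662  0.256 ] 1.0017305289481244
cap ((314.770751953125, 220.87525939941406), (43.804115295410156, 45.63120651245117), 2.539158344268799) [[ 0.5054 -0.0661]]
shift [ 0.038  0.759 -0.016] turn [0.    0.001 0.812] q [-0.18 -0.07  1.92  0.    1.29 -1.35]
```

Call:
play_rows([
  [[0.01,0.1,0],[0,0,0]],
  [[0.02,0.24,0],[0,0,0]],
  [[0.03,0.38,0],[0,0,0]],
  [[0.038,0.52,0],[0,0,0]],
  [[0.038,0.65,0],[0,0,0]],
  [[0.038,0.74,0],[0,0,0]],
  [[0.038,0.759,0],[0,0,0]],
  [[0.038,0.759,0],[0,0,0]],
  [[0.038,0.759,0],[0,0,0]],
])

```text
time: 28.58
tool_pos: [0.5709, 0.1115, 0.2536]
tcp_rot: [-0.627, -3.075, 0.003]
wrist_force: [0.3, -0.3, -0.2]
width: 0.997
grip_force: 0.0
```

```bash
python3 - <<'E'
from h import *
w=shot("wrist","w14");s=bot.read_state();print(s["tool_pos"],s["q"])
im=w["image"].astype(int);near=proj(w,[.572,.112,.083])[0];x,y=near.astype(int)
I=cv2.convertScaleAbs(w["image"],alpha=3);cv2.imwrite("pics/w14c.png",cv2.resize(I[y-75:y+75,x-100:x+100],(800,600),interpolation=cv2.INTER_CUBIC)[:,:,::-1]);print(near,x-100,y-75)
g=cv2.GaussianBlur(cv2.cvtColor(I,cv2.COLOR_RGB2GRAY)[y-75:y+75,x-75:x+75],(5,5),0)
h=cv2.HoughCircles(g,cv2.HOUGH_GRADIENT_ALT,1,20,param1=60,param2=.6,minRadius=25,maxRadius=36)
if h is not None:
    for a in h[0][:4]: print(a,plane(w,a[:2]+[x-75,y-75],.083))
for a in s["tool_pos"],: pass
move((.572,.112,.03),1.17)
E
```

```text
[0.5711 0.111  0.2541] [ 0.1495  0.0769  1.7788 -0.0007  1.289  -1.0181]
[317.1346 224.4695] 217 149
[72.     73.     31.0275] [[0.569  0.1104]]
shift [-0.004  0.007  0.896] turn [-0.003 -0.003 -0.003] q [ 0.15  0.08  1.78 -0.    1.29 -1.02]
```

Call:
play_rows([
  [[0.004,0,0.1],[0,0,0]],
  [[0.004,0,0.25],[0,0,0]],
  [[0.004,0,0.4],[0,0,0]],
  [[0.004,0,0.53],[0,0,0]],
  [[0.004,0,0.63],[0,0,0]],
  [[0.004,0,0.72],[0,0,0]],
  [[0.004,0,0.8],[0,0,0]],
  [[0.004,0,0.86],[0,0,0]],
  [[0.004,0,0.89],[0,0,0]],
  [[0.004,0,0.896],[0,0,0]],
  [[0.004,0,0.896],[0,0,0]],
  [[0.004,0,0.896],[0,0,0]],
])

```text
time: 29.63
tool_pos: [0.5722, 0.112, 0.0328]
tcp_rot: [0.629, 3.076, 0.001]
wrist_force: [-0.2, 0.0, 1.0]
width: 1.001
grip_force: 0.0
```

Call:
play_rows([
  [[0,0,0],[0,0,0]],
  [[0,0,0],[0,0,0]],
  [[0,0,0],[0,0,0]],
  [[0,0,0],[0,0,0]],
  [[0,0,0],[0,0,0]],
  [[0,0,0],[0,0,0]],
  [[0,0,0],[0,0,0]],
  [[0,0,0],[0,0,0]],
  [[0,0,0],[0,0,0]],
  [[0,0,0],[0,0,0]],
  [[0,0,0],[0,0,0]],
  [[0,0,0],[0,0,0]],
], claw=-1, newtons=35)

```text
time: 30.63
tool_pos: [0.5722, 0.1125, 0.033]
tcp_rot: [0.628, 3.076, 0.001]
wrist_force: [-1.0, -0.4, 6.0]
width: 0.626
grip_force: 37.5
```

```bash
python3 - <<'E'
from h import *
s=bot.read_state();print(s["tool_pos"],s["wrist_force"],s["q"])
# round tray from crops of w9/w10: outer left,right,top rim (crop px)
for n,o,pts in(("w9",(256,159),[(78,185),(345,185),(212,55)]),("w10",(253,156),[(72,187),(338,187),(204,57)])):
    w=load(n);P=plane(w,np.array(pts)/3.3333+o,.007)
    (ax,ay),(bx,by),(cx,cy)=P;A=2*np.array([[bx-ax,by-ay],[cx-ax,cy-ay]]);b=np.array([bx*bx+by*by-ax*ax-ay*ay,cx*cx+cy*cy-ax*ax-ay*ay]);c=np.linalg.solve(A,b);print(n,c,np.linalg.norm(P[0]-c))
move((.62,-.24,.2),1.17)
E
```

```text
[0.5722 0.1125 0.033 ] [-1.0128 -0.4282  5.9956] [ 0.1516  0.2901  1.9713 -0.0003  0.8784 -1.0165]
w9 [ 0.5649 -0.2796] 0.04262482012681666
w10 [ 0.5643 -0.2793] 0.042646487101881146
shift [-0.729 -1.222 -0.668] turn [ 0.001  0.002 -0.002] q [ 0.15  0.29  1.97 -0.    0.88 -1.02]
```

Call:
play_rows([
  [[0,0,-0.03],[0,0,0]],
  [[0,0,-0.1],[0,0,0]],
  [[0,0,-0.2],[0,0,0]],
  [[0,0,-0.3],[0,0,0]],
  [[0,0,-0.4],[0,0,0]],
  [[0,0,-0.5],[0,0,0]],
  [[0,0,-0.58],[0,0,0]],
  [[0,0,-0.64],[0,0,0]],
  [[-0.02,-0.04,-0.67],[0,0,0]],
  [[-0.06,-0.1,-0.67],[0,0,0]],
  [[-0.11,-0.18,-0.67],[0,0,0]],
  [[-0.16,-0.27,-0.67],[0,0,0]],
  [[-0.21,-0.36,-0.67],[0,0,0]],
  [[-0.26,-0.45,-0.67],[0,0,0]],
  [[-0.31,-0.54,-0.67],[0,0,0]],
  [[-0.36,-0.63,-0.67],[0,0,0]],
  [[-0.42,-0.72,-0.67],[0,0,0]],
])

```text
time: 32.05
tool_pos: [0.5956, -0.096, 0.1976]
tcp_rot: [-0.628, -3.075, 0.0]
wrist_force: [0.5, 0.3, -3.0]
width: 0.627
grip_force: 37.6
```

Call:
play_rows([
  [[-0.06,-0.09,0],[0,0,0]],
  [[-0.12,-0.18,0],[0,0,0]],
  [[-0.18,-0.27,0],[0,0,0]],
  [[-0.24,-0.36,0],[0,0,0]],
  [[-0.3,-0.45,0],[0,0,0]],
  [[-0.35,-0.53,0],[0,0,0]],
  [[-0.39,-0.6,0],[0,0,0]],
  [[-0.41,-0.65,0],[0,0,0]],
  [[-0.42,-0.67,0],[0,0,0]],
  [[-0.42,-0.67,0],[0,0,0]],
  [[-0.42,-0.67,0],[0,0,0]],
  [[-0.42,-0.67,0],[0,0,0]],
])

```text
time: 33.05
tool_pos: [0.628, -0.2884, 0.1989]
tcp_rot: [-0.627, -3.078, -0.001]
wrist_force: [-0.5, -0.3, -3.5]
width: 0.624
grip_force: 37.7
```

```bash
python3 - <<'E'
from h import *
w=shot("wrist","w15");s=bot.read_state();print(s["tool_pos"],s["wrist_force"],s["q"],s["width"])
print(proj(w,[[.5645,-.2794,.007],s["tool_pos"]+[0,0,.05]]))
cv2.imwrite("pics/w15.png",cv2.convertScaleAbs(w["image"],alpha=1.3)[:,:,::-1])
E
```

```text
[ 0.6282 -0.2883  0.1991] [ 0.0365  0.7666 -2.9975] [-0.4665  0.3142  1.6     0.0005  1.2281 -1.6359] 0.6234523502398772
[[296.342  148.2623]
 [316.6846 385.3383]]
```

View pics/w15.png

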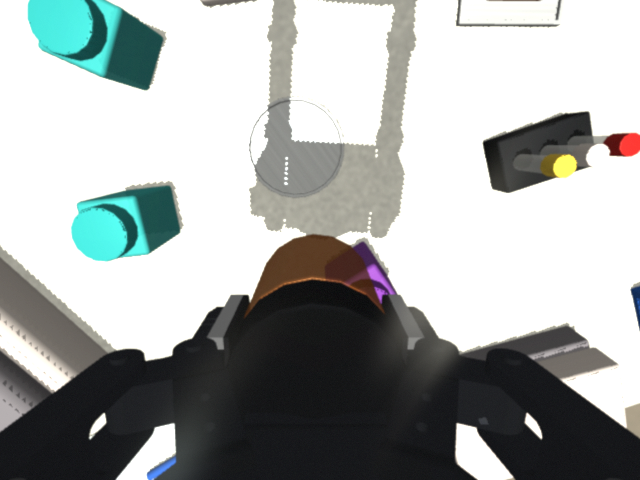

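The wrist view shows the round tray's outer rim centred at about (296,147), as predicted, and clear. The held jar's front edges are at row 236 (bottom) and row 281 (lid's lower edge). From these I'll compute its offset in the grip.

```bash
python3 - <<'E'
from h import *
w=load("w15");s=bot.read_state();M=R.from_rotvec(s["tcp_rot"]).as_matrix();p=s["tool_pos"]
for px,h in(((318,236),0),((316,280),.06)):
    z=p[2]-.030+h;q=plane(w,px,z)[0];print(h,"front edge in tool axes",(M.T@(np.array([*q,z])-p)))
print("tray",plane(w,(296.3,147.5),.007))
move((.5645,-.2794,.033),1.17)
E
```

```text
0 front edge in tool axes [0.024  0.0009 0.03  ]
0.06 front edge in tool axes [ 0.0245 -0.0001 -0.03  ]
tray [[ 0.5639 -0.2792]]
shift [ 0.248 -0.067  0.664] turn [ 0.001 -0.001 -0.001] q [-0.47  0.31  1.6   0.    1.23 -1.64]
```

Call:
play_rows([
  [[0.03,-0.01,0],[0,0,0]],
  [[0.08,-0.02,0.02],[0,0,0]],
  [[0.14,-0.04,0.06],[0,0,0]],
  [[0.2,-0.055,0.12],[0,0,0]],
  [[0.24,-0.065,0.2],[0,0,0]],
  [[0.248,-0.067,0.29],[0,0,0]],
  [[0.248,-0.067,0.38],[0,0,0]],
  [[0.248,-0.067,0.46],[0,0,0]],
  [[0.248,-0.067,0.53],[0,0,0]],
  [[0.248,-0.067,0.58],[0,0,0]],
  [[0.248,-0.067,0.61],[0,0,0]],
  [[0.248,-0.067,0.63],[0,0,0]],
  [[0.248,-0.067,0.645],[0,0,0]],
  [[0.248,-0.067,0.655],[0,0,0]],
  [[0.248,-0.067,0.66],[0,0,0]],
  [[0.248,-0.067,0.66],[0,0,0]],
  [[0.248,-0.067,0.66],[0,0,0]],
])

```text
time: 34.52
tool_pos: [0.5652, -0.281, 0.0349]
tcp_rot: [0.628, 3.077, -0.001]
wrist_force: [0.8, -0.4, -4.1]
width: 0.62
grip_force: 37.7
```

Call:
play_rows([
  [[0.003,0.003,0],[0,0,0]],
  [[0.006,0.005,0.002],[0,0,0]],
  [[0.006,0.005,0.005],[0,0,0]],
  [[0.006,0.005,0.008],[0,0,0]],
  [[0.006,0.005,0.0095],[0,0,0]],
  [[0.006,0.005,0.0095],[0,0,0]],
  [[0.006,0.005,0.0095],[0,0,0]],
])

```text
time: 35.1
tool_pos: [0.5639, -0.279, 0.033]
tcp_rot: [0.628, 3.078, 0.0]
wrist_force: [-3.5, 2.5, 5.4]
width: 0.627
grip_force: 38.5
```

Contact, so I'll release and rise.

Call:
play_rows([
  [[0,0,0],[0,0,0]],
  [[0,0,0],[0,0,0]],
  [[0,0,0],[0,0,0]],
  [[0,0,0],[0,0,0]],
  [[0,0,0],[0,0,0]],
  [[0,0,0],[0,0,0]],
  [[0,0,0],[0,0,0]],
  [[0,0,0],[0,0,0]],
  [[0,0,-0.03],[0,0,0]],
  [[0,0,-0.1],[0,0,0]],
  [[0,0,-0.2],[0,0,0]],
  [[0,0,-0.35],[0,0,0]],
  [[0,0,-0.5],[0,0,0]],
  [[0,0,-0.66],[0,0,0]],
  [[0,0,-0.82],[0,0,0]],
  [[0,0,-0.9],[0,0,0]],
  [[0,0,-0.9],[0,0,0]],
  [[0,0,-0.9],[0,0,0]],
], claw=1)

```text
time: 36.6
tool_pos: [0.5648, -0.2795, 0.2598]
tcp_rot: [0.627, 3.073, -0.002]
wrist_force: [-0.7, 0.3, 0.3]
width: 1.004
grip_force: 0.0
```

```bash
python3 - <<'E'
from h import *
w=shot("wrist","w16");s=bot.read_state();print(s["time"],s["tool_pos"],s["width"])
near=proj(w,[.564,-.279,.083])[0]
for t in(45,60,75):
    c=blob(dark(w["image"],t),near);e=cv2.fitEllipse(cv2.convexHull(c));print("lid",e,cv2.contourArea(c),plane(w,e[0],.083))
a,b=shot("scene","z_scene"),shot("side","z_side");a0,b0=load("b_scene"),load("b_side")
# bystander shift check, yellow cup lid / red dish / jars by colour
def col(c,m): 
    h=cv2.cvtColor(c["image"],cv2.COLOR_RGB2HSV);return h
def cen(c,lo,hi,near):
    h=cv2.cvtColor(c["image"],cv2.COLOR_RGB2HSV);k=blob(cv2.inRange(h,lo,hi),near,10);return np.array(cv2.minEnclosingCircle(k)[0])
for n,lo,hi,p,q in(("cup",(20,120,90),(35,255,255),(440,185),(157,357)),("petri",(0,150,120),(8,255,255),(316,206),(365,330)),("purple",(125,60,30),(160,255,255),(325,318),(303,190)),("teal",(80,100,30),(95,255,255),(185,297),(416,190))):
    for c0,c1,x in((a0,a,p),(b0,b,q)):
        try: print(n,cen(c0,lo,hi,x),cen(c1,lo,hi,x))
        except Exception as E: print(n,"?",E)
for c0,c1,(x,y) in((a0,a,(360,262)),(b0,b,(283,232))):
    print("tube diff",cv2.phaseCorrelate(*[np.float64(cv2.cvtColor(c["image"][y-24:y+24,x-24:x+24],cv2.COLOR_RGB2GRAY)) for c in(c0,c1)]))
E
```

```text
36.65 [ 0.5637 -0.2789  0.2572] 1.001174047351228
lid ((315.85272216796875, 217.76792907714844), (58.12461471557617, 59.588321685791016), 126.78665161132812) 2571.5 [[ 0.5626 -0.2784]]
lid ((315.5274963378906, 218.39659118652344), (59.686363220214844, 60.32953643798828), 27.512834548950195) 2734.5 [[ 0.563  -0.2789]]
lid ((315.5491638183594, 218.4522247314453), (60.3733024597168, 60.944000244140625), 83.88731384277344) 2783.0 [[ 0.5631 -0.2789]]
cup [440.  183.5] [440.  183.5]
cup [155.0728 356.7136] [155.0728 356.7136]
petri [315.5 204.5] [315.5 204.5]
petri [364.9 329.5] [364.9 329.5]
purple [326. 316.] [326. 316.]
purple [305.5 195. ] [301.5 184. ]
teal [197.8946 315.2892] [196.8722 315.7444]
teal [417. 179.] [417. 179.]
tube diff ((-0.05953318319246037, -0.02458230806675843), 0.9834306519990038)
tube diff ((-0.0024541027240516655, 0.018298787730671506), 1.0203453314658597)
```

```bash
python3 -c "
from workcell import bot
print(bot.finish_job())"
```

```text
the job is handed in; nothing more can be done
None
```

The job is handed in at about 37 s: each jar stands upright within about 1.5 mm of the middle of its own tray, the oblong jar within about 1.5° of its tray's long side, and the camera checks showed no shift of the tube block, petri dish or specimen cup.

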